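Set, lock and start the bench supply

ROBOT

A 7-joint arm with a two-finger parallel gripper is mounted at the origin on the work surface. World frame = base frame: x ahead of the robot, y to its left, z up, the work surface at z = 0. Lengths are in mm, angles in rad, forces in N, time in s.
With the tool pointing down it reaches from about 400 to 875 mm from the base axis. Payload 4.4 kg.
Tool frame: the origin (TCP) lies at the very end of the fingers, on their centre line; the grasp point (between the pads) lies 19 mm behind it; z points along the fingers, y is the line along which they close (so a half turn about z gives the same grasp; the last joint's range is limited). The gripper opens to 85 mm and grips with 20 to 120 N. Pads are 22 mm wide; open, the fingers measure 114 mm over their backs; the gripper's body (76 mm by 85 mm) begins 54 mm behind the grasp point. The pads swing forward as they close: fully open they stand 13 mm farther back than shut.
Start: joints at [1.2, 0.628, 0.038, 1.517, -0.027, 0.996, -0.02], TCP at [195.094, -620.045, 231.313] pointing down, gripper open.
Joint ranges: [-3.06, 3.06], [-0.37, 2.12], [-1.25, 1.32], [0.18, 2.47], [-1.1, 4.24], [0.23, 1.98], [-2.94, 2.94]. Speed limits (rad/s): [2.57, 2.57, 3.14, 3.14, 3.14, 3.14, 3.14].

INTERFACE

Orientations are given as [roll, pitch, yaw] about the fixed x, y, z axes, in that order (R = Rz(yaw) Ry(pitch) Rx(roll)).
In Python, from cell import sensors, get_image, camera_params, order gives the robot as it stands.
- The arm moves only by the shell command python3 -m inch 'ROWS' [OPENING]. ROWS is JSON, a list that holds one entry, the list of rows, each a list of 4 numbers: the shift along the tool's x, y, z in cm, then the turn about the tool's z in degrees. A call has 1 to 8 rows; each row is the pose to reach, as a shift and turn from the pose commanded when the call began, along the tool's axes at that moment; what a row does not reach only later rows make up. A row lasts 1/12 s, in which the tool goes at most 41.7 mm and 7.16 degrees, less where a joint would pass 70% of its speed; a pose out of reach is approached as far as the arm can. A call with a gripper value outside its range is refused whole. OPENING is the finger opening in cm, from 0 to 8.54, set as the call begins (- or left out, the last holds). The fingers move at their own pace and stop on an object; the grip force is fixed at half the most. Time passes only in rows, so rows that repeat a pose let the fingers close. It gives the time, the measured TCP pose, the force, the opening and the grip force at its end, in the units of the state.
- sensors.read_state(): the state, without advancing time (a new reading comes with each control period).
- get_image(name): name is "side" or "top"; returns the picture (420x560x3 uint8, blue, green, red); there is no depth.
- camera_params(name): a dict with "mtx" (3x3 intrinsics, pixels), "D" ([k1, k2, p1, p2, k3] as OpenCV has them; the pictures are not rectified), "rvec" (rotation vector, rad) and "tvec" (3), from world to camera coordinates, as OpenCV has them. Camera axes: x right, y down, z forward; pixel columns grow to the right and rows downward; lengths in mm; the calibration is good to about 2 mm. A picture is of the moment at which its call begins. camera_params takes no time and is no camera call.
- order.finish_job(): hands the job in; it is judged then, once.
The state is a dict: "clock": time; "qpos": joint angles; "qd": joint speeds; "tau": joint torques, N m; "eef_pos": TCP position; "tool_rot": TCP orientation; "force": force on the tool from outside, world axes, zero at the start; "torque": the same for the moment, N m; "width": finger opening in mm; "gripper_force": force on a finger pad.
Only numpy, scipy, OpenCV 4.12 (cv2) and the standard library are available. Lean on these libraries where they do the work, as an engineer would, in place of code of your own. Each camera call takes 0.05 s, during which the arm holds its last target. There are 200 camera calls.

TASK

On the grey bench supply, turn the red knob until its pointer is at the orange marker, feel for the locking notch there and pull the knob fully out so that it locks. Only then press the green button fully down, and let go, to start the supply. Do not press the red button, and leave the other things on the bench where they are.

Things in the scene. Friction and masses are not known exactly. Their poses are not given: they have to be found in the camera images.
- supply: Grey bench supply, fixed: case 200 deep x 220 wide mm, top face sloping 25 degrees down towards its front: 50 mm high at the front edge, 143 mm at the back. Origin under its centre, x towards its back, z up. The knob's axis passes square through the middle of the sloping face, 97 mm above the origin.
- knob_grip (a point): Red bar-shaped pull-to-lock knob: bar 92 long, 22 wide, its foot 19 mm and its top 56 mm out from the sloping face. This point is on the turning axis, 40 mm out from the face with the knob in. Its z points outward along the axis, x along the bar to the pointer end (white stripe), y across the 22 mm width. It moves out with the knob.
- selector (a joint): Angle of the knob, rad, growing anticlockwise seen from outside; at 0 the pointer aims straight up the slope. Stops at -1.2 and 1.6. Friction 0.1 N m; it stays where left. Always begins anticlockwise of the orange marker, so it is turned clockwise.
- marker (a joint): Angle of the orange marker on the ring around the knob, same zero and sense as selector; equal when the pointer faces it. Clamped: it cannot be moved.
- knob (a joint): How far the knob is pulled out, m: 0 in, 0.015 fully out. Needs 4 to 5 N, stays where left. Comes out only in a hidden notch, up to 0.12 rad either side of the marker, new each time, about 0.05 rad of play each way; elsewhere it stops dead after 1.5 mm: let it back, turn a little, try again, pulling no harder than 15 to 20 N. Once out it cannot turn.
- pointer_tip (a point): Outer end of the white pointer line on the black skirt that turns with the knob, 48 mm from the axis, 10 mm out from the face.
- marker_tip (a point): Inner side of the orange marker block (18 x 12 mm, 8 mm out from the face), 55 mm from the axis, 8 mm out from the face.
- green_top (a point): Centre of the top of the green push button (38 mm across) on a white box 80 x 80 x 60 mm; the top stands 82 mm above the table when up. z up. Pressed straight down.
- green (a joint): How far the green button is pressed, m: 0 up, 0.006 fully down. Its spring gives 1.5 N at first and 5 N fully down; it springs back.
- red_top (a point): Centre of the top of the red push button, same box and size as the green one; the two change places.
- red (a joint): How far the red button is pressed, m, 0 to 0.006.
- box_a: Bystander: white square junction box, 90 x 90 x 44 mm. Origin under its centre.
- box_b: Bystander: white square junction box, 90 x 90 x 44 mm. Origin under its centre.
- lampholder: Bystander: white ceramic lamp holder, 90 mm across, 52 mm high. Origin under its centre.
- relay: Bystander: black relay with a clear top and orange cap, 70 x 40 x 65 mm. Origin under its centre.
- pliers: Bystander: green-handled pliers lying flat, 180 mm long. Origin under its centre.
- tape: Bystander: red ring-shaped roll, 80 mm across, 20 mm high. Origin under its centre.
- driver: Bystander: screwdriver lying flat, about 200 mm long.
Things that resemble listed ones, but are neither listed nor needed, are in the scene too. Leave any purple or turquoise look-alike of the part that bears green_top alone.

How it is judged:
By the outcome, as a careful person would: the job done as asked, in the order asked, and still so for the second after the job is handed in, with the robot touching nothing.
It also fails if it takes over 58 s, if anything falls off the work surface, if the arm or the gripper's body presses on something with over 40 N, if the wrist force passes 120 N, or if a joint passes its speed limit or range.

## Working session

There is one attempt and no reset: what is moved stays moved. The work goes in short steps, Python scripts to look and compute and a shell command to move; the robot and the scene stay as the last step left them, time stands still between calls to the robot, and variables do not carry over. Pictures are saved under pics/ and viewed, at most 10 in all, crops included, and the job is handed in when it is done.

```bash
mkdir -p pics; ls; python3 - <<'E'
from cell import sensors,get_image,camera_params
import cv2,numpy as np
s=sensors.read_state()
print(s)
for n in("side","top"):
    im=get_image(n);cv2.imwrite(f"pics/{n}0.png",im)
    p=camera_params(n);R=cv2.Rodrigues(np.array(p["rvec"],float))[0]
    print(n,p, -R.T@np.array(p["tvec"]).ravel())
E
```

```text
pics
{'clock': 0.0, 'qpos': array([ 1.20017579,  0.62932555,  0.0384631 ,  1.51836347, -0.0270352 ,
        0.9963111 , -0.02000135]), 'qd': array([-7.64773008e-05,  9.65978871e-05,  2.11691651e-03,  7.71950611e-04,
       -4.14732345e-05, -6.95977817e-04,  6.22289817e-04]), 'tau': array([-1.75264654e-05, -5.63405049e+01,  1.22589905e+00, -1.93450177e+01,
        1.08914659e-02,  1.02969847e-02,  1.17548834e-05]), 'eef_pos': array([ 194.91747492, -619.43117011,  230.40426155]), 'tool_rot': array([-3.13970355e+00,  6.81200891e-06,  3.04783039e-01]), 'force': array([-0.18731118, -0.30872292, -0.57907821]), 'torque': array([ 0.00993283,  0.01906449, -0.0278204 ]), 'gripper_force': 0.0, 'width': 85.48095446523554}
side {'mtx': array([[414.74921505,   0.        , 282.83636972],
       [  0.        , 414.74921505, 213.81536942],
       [  0.        ,   0.        ,   1.        ]]), 'D': array([-0.09311619,  0.        ,  0.        ,  0.        ,  0.        ]), 'rvec': array([ 0.26522718, -2.7013333 ,  1.43608709]), 'tvec': array([ 532.22346006,  157.23254281, 1046.48828558])} [392.08616612 865.73102701 707.03595596]
top {'mtx': array([[479.986891  ,   0.        , 275.76874157],
       [  0.        , 479.986891  , 202.98042103],
       [  0.        ,   0.        ,   1.        ]]), 'D': array([-0.1450182,  0.       ,  0.       ,  0.       ,  0.       ]), 'rvec': array([ 2.14630679, -2.16658571,  0.10327052]), 'tvec': array([  14.68317171,  540.33843514, 1597.69098602])} [ 359.05962928  -15.39148989 1647.91898814]
```

View pics/side0.png

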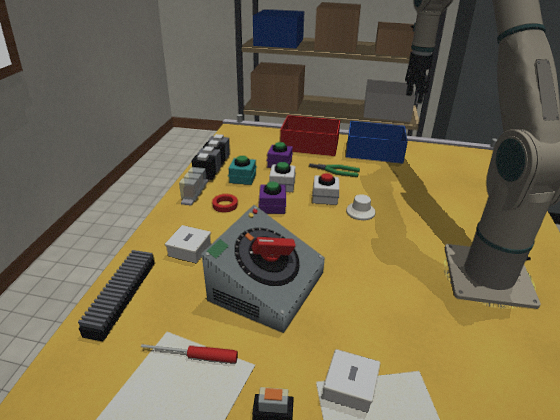

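View pics/top0.png

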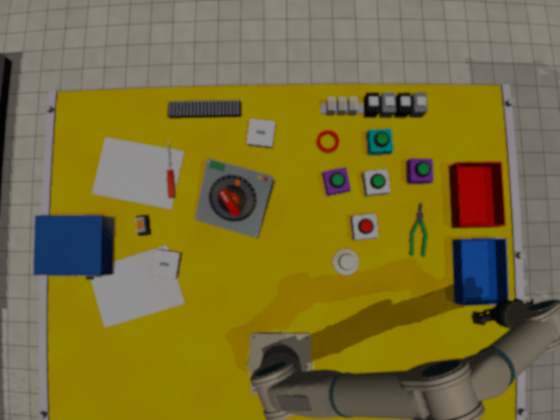

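The side view shows the supply at about (265,262). The top view shows it at about (235,198), with the knob at (231,200). Candidates for the green button, by top-view pixels:
- White box at (376,182)
- Purple boxes at (336,180) and (420,170)
- Turquoise box at (379,141)

Only the one at (376,182), side view (283,175), is on a white box. The red button is at (365,226). I'll confirm this in one enlarged crop.

```bash
python3 - <<'E'
import cv2,numpy as np
t=cv2.imread("pics/top0.png");s=cv2.imread("pics/side0.png")
a=cv2.resize(t[150:250,185:285],(400,400),interpolation=cv2.INTER_CUBIC)
b=cv2.resize(s[200:300,205:305],(400,400),interpolation=cv2.INTER_CUBIC)
c=cv2.resize(t[130:192,320:440],(400,200),interpolation=cv2.INTER_CUBIC)
d=cv2.resize(s[138:213,225:345],(400,200),interpolation=cv2.INTER_CUBIC)
cv2.imwrite("pics/crop1.png",np.vstack([np.hstack([a,b]),np.hstack([c,d])]))
E
```

```text
(no output)
```

View pics/crop1.png

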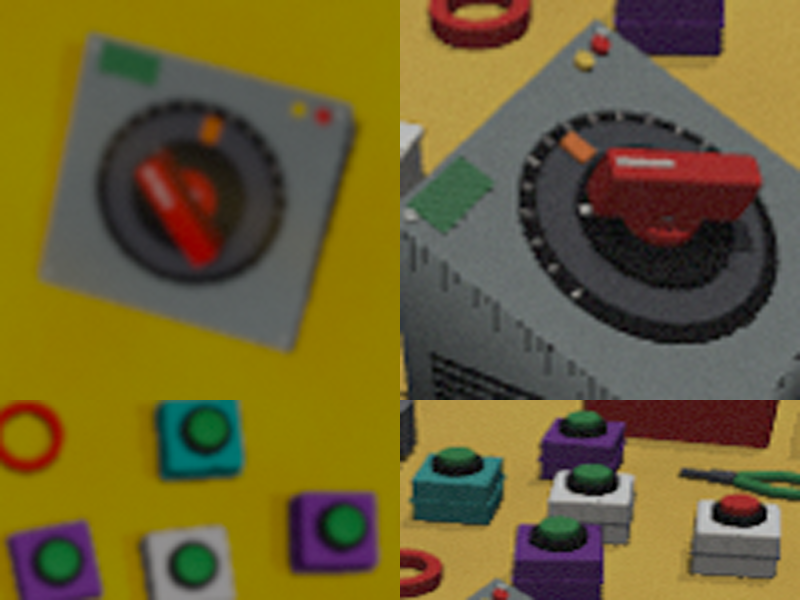

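The crop confirms the green button on the plain white box at top (376,182), side (283,175). The supply's back edge (green patch) is at +x, the orange marker points almost straight up the slope, and the knob pointer (white stripe) is anticlockwise of it. Next I'll measure.

```bash
cat > h.py <<'E'
import cv2,numpy as np
from cell import camera_params
def cam(n):
    p=camera_params(n);R=cv2.Rodrigues(np.array(p["rvec"],float))[0];t=np.array(p["tvec"],float).ravel()
    return p["mtx"],p["D"],R,t
def ray(n,px):
    K,D,R,t=cam(n);u=cv2.undistortPoints(np.array([[px]],float),K,D).ravel()
    d=R.T@np.array([u[0],u[1],1.]);return -R.T@t,d/np.linalg.norm(d)
def plane(n,px,p0,nrm):
    c,d=ray(n,px);return c+d*(np.dot(np.array(p0)-c,nrm)/np.dot(d,nrm))
def zc(n,px,z): return plane(n,px,[0,0,z],[0,0,1.])
def tri(a,b):
    (c1,d1),(c2,d2)=ray("top",a),ray("side",b)
    s=np.linalg.lstsq(np.c_[d1,-d2],c2-c1,rcond=None)[0];p,q=c1+s[0]*d1,c2+s[1]*d2
    return (p+q)/2,np.linalg.norm(p-q)
def blobs(im,box,hr,smin=90,vmin=50,amin=6):
    x0,x1,y0,y1=box;h,s,v=cv2.split(cv2.cvtColor(im[y0:y1,x0:x1],cv2.COLOR_BGR2HSV))
    hh=(h.astype(int)-hr[0])%180<=(hr[1]-hr[0])%180
    m=(hh&(s>smin)&(v>vmin)).astype(np.uint8)
    n,l,st,c=cv2.connectedComponentsWithStats(m)
    return [(int(st[i,4]),(c[i]+[x0,y0]).round(2)) for i in range(1,n) if st[i,4]>=amin]
def frame(o,psi):
    a=np.radians(25);x=np.array([np.cos(psi),np.sin(psi),0]);v=np.array([-np.sin(psi),np.cos(psi),0])
    u=np.cos(a)*x+np.sin(a)*np.array([0,0,1]);n=-np.sin(a)*x+np.cos(a)*np.array([0,0,1]);return u,v,n
E
python3 - <<'E'
from h import *
t=cv2.imread("pics/top0.png");s=cv2.imread("pics/side0.png")
print("top green",blobs(t,(360,395,165,200),(50,80)),"side",blobs(s,(265,298,160,190),(50,80)))
print("top red",blobs(t,(350,382,212,240),(170,6)),"side",blobs(s,(310,342,168,200),(170,6)))
print("orange",blobs(t,(220,255,170,200),(7,20),130),blobs(s,(235,265,225,250),(5,20),120))
print("knob",blobs(t,(205,255,180,225),(170,6),100),blobs(s,(235,310,225,270),(170,6),100))
# case silhouette in top: low saturation or dark; 
c=t[150:250,185:285];hsv=cv2.cvtColor(c,cv2.COLOR_BGR2HSV)
print(hsv[60,20],hsv[80,70],hsv[5,5],hsv[90,90])
m=((hsv[...,1]<110)&(hsv[...,2]>70)).astype(np.uint8)
m=cv2.morphologyEx(m,cv2.MORPH_OPEN,np.ones((3,3)))
k=max(cv2.findContours(m,0,2)[0],key=cv2.contourArea);h=cv2.convexHull(k)
for e in (2,3,4,6):
    q=cv2.approxPolyDP(h,e,True).reshape(-1,2)+[185,150]
    print(e,q.tolist())
E
```

```text
top green [(115, array([378.08, 180.45]))] side [(68, array([282.25, 165.01])), (76, array([272.42, 185.3 ]))]
top red [(138, array([365.83, 225.8 ]))] side [(75, array([326.49, 177.25]))]
orange [(40, array([237.38, 182.1 ])), (33, array([228.85, 193.18])), (15, array([236.67, 195.07]))] [(44, array([248.77, 236.34]))]
knob [(339, array([229.81, 201.88]))] [(746, array([272.69, 247.28]))]
[68 11 94] [ 90  18 101] [ 25 255 147] [ 26 255 146]
2 [[207, 159], [272, 177], [257, 236], [196, 219]]
3 [[207, 159], [272, 177], [257, 236], [196, 219]]
4 [[207, 159], [272, 177], [257, 236], [196, 219]]
6 [[207, 159], [272, 177], [257, 236], [196, 219]]
```

```bash
python3 - <<'E'
from h import *
np.set_printoptions(precision=1,suppress=True)
for nm,a,b in(("green",(378.08,180.45),(282.25,165.01)),("red",(365.83,225.8),(326.49,177.25)),("orange",(237.38,182.1),(248.77,236.34))):
    p,e=tri(a,b);print(nm,p,e,zc("top",a,82),zc("side",b,82))
BL,BR=zc("top",(207.3,159),143),zc("top",(272.3,177),143)
FR,FL=zc("top",(257.3,236.5),50),zc("top",(196,219.3),50)
print(BL,BR,FR,FL,[np.linalg.norm(x) for x in(BL-BR,FR-FL,BL-FL,BR-FR)])
yw=lambda d:np.arctan2(d[1],d[0])
back=(BL+FL)*0
ps=[yw(BL-FL),yw(BR-FR),yw(BL-BR)-np.pi/2,yw(FL-FR)-np.pi/2];print("psi",np.array(ps).round(3) if 0 else [round(x,3) for x in ps])
o=(BL+BR+FR+FL)/4;psi=np.mean(ps);print("origin",o,psi)
o[2]=97;u,v,n=frame(o,psi)
for nm,px in(("top",(237.38,182.1)),("side",(248.77,236.34))):
    d=plane(nm,px,o+7*n,n)-o;print("marker",nm,d@u,d@v,np.arctan2(d@v,d@u).round(3),np.hypot(d@u,d@v))
d=plane("top",(229.81,201.88),o+52*n,n)-o;print("knob red top",d@u,d@v)
d=plane("side",(585/4+105,210/4+200),o+10*n,n)-o;print("ptr side",d@u,d@v,np.arctan2(d@v,d@u),np.hypot(d@u,d@v))
g=o+40*n;print("grip",g,"n",n)
K,D,R,t=cam("side")
print("proj side face ctr",cv2.projectPoints(np.array([o,g,o+100*u/np.cos(np.radians(25))*np.cos(np.radians(25))]),cv2.Rodrigues(R)[0],t,K,D)[0].reshape(-1,2))
E
```

```text
green [ 607.3 -331.8   76.8] 0.3981754518527141 [ 606.2 -330.7   82. ] [ 605.7 -321.9   82. ]
red [ 457.  -286.9   73.6] 0.05210612546373178 [ 456.4 -285.4   82. ] [ 456.2 -271.6   82. ]
orange [598.7 130.9 128. ] 1.0014250673480785 [605.5 135.2  82. ] [615.7  72.4  82. ]
[672.1 226.4 143. ] [611.   18.2 143. ] [426.6  71.7  50. ] [485.8 277.9  50. ] [np.float64(217.02879582884856), np.float64(214.48018466697903), np.float64(214.47861955295934), np.float64(213.34545322922048)]
psi [np.float64(-0.27), np.float64(-0.283), np.float64(-0.286), np.float64(-0.28)]
origin [548.9 148.6  96.5] -0.27944724775495383
marker top 60.871041458669715 -3.6180423925944396 -0.059 60.97847094686532
marker side 61.184739922123484 -1.8380033000448008 -0.03 61.21234071221968
knob red top 5.474206776192731 -0.3257735374699652
ptr side 31.532544766003067 35.6357832887922 0.846411230318647 47.583720220530765
grip [532.6 153.2 133.3] n [-0.4  0.1  0.9]
proj side face ctr [[268.5 254.5]
 [275.2 244.2]
 [234.  228.6]]
```

Distances match: marker radius is 61 mm against an expected 61, and pointer radius 47.6 against 48. Pointer ≈ 0.85 rad, marker ≈ -0.045 rad, supply centre ≈ (548.5, 149), yaw -0.28. The knob grip is at ≈ (532, 153.5, 133). I'll move there at the current height.

```bash
python3 -m inch '[[[1,-1.15,0,0],[3,-3.45,0,0],[5.7,-6.55,0,0],[8.4,-9.65,0,0],[11.1,-12.75,0,0],[13.8,-15.85,0,0],[16.5,-19,0,0],[19,-21.9,0,0]]]' && python3 -m inch '[[[2.5,-2.9,0,0],[5,-5.8,0,0],[7.5,-8.7,0,0],[10,-11.5,0,0],[12.5,-14.4,0,0],[15,-17.2,0,0],[17.5,-20.1,0,0],[19,-21.9,0,0]]]' 
```

```text
clock: 0.77
eef_pos: [311.0, -351.5, 231.1]
tool_rot: [-3.141, -0.0, 0.305]
force: [1.5, 0.3, 0.1]
width: 85.0
gripper_force: 0.0
clock: 1.43
eef_pos: [427.4, -84.2, 231.3]
tool_rot: [-3.14, -0.001, 0.309]
force: [0.2, 0.5, -0.3]
width: 85.4
gripper_force: 0.0
```

```bash
python3 -m inch '[[[2.5,-2.85,0,0],[5,-5.7,0,0],[7.5,-8.6,0,0],[10,-11.5,0,0],[12.5,-14.3,0,2],[15,-17.1,0,4],[16.5,-18.9,0,5.5],[17.3,-19.8,0,5.5]]]' 8.5 && python3 -m inch '[[[0,0,0,0],[0,0,0,0],[0,0,0,0]]]' 8.5; python3 - <<'E'
from cell import get_image
import cv2,numpy as np
s=get_image("side");t=get_image("top")
a=cv2.resize(s[170:320,180:330],(500,500),interpolation=cv2.INTER_CUBIC)
cv2.imwrite("pics/s1.png",a)
E
```

```text
clock: 2.1
eef_pos: [532.2, 157.0, 230.9]
tool_rot: [-3.14, -0.0, 0.213]
force: [-0.3, 0.2, 0.6]
width: 84.6
gripper_force: 0.0
clock: 2.35
eef_pos: [531.1, 149.9, 231.1]
tool_rot: [3.14, 0.002, 0.207]
force: [0.6, 0.9, 0.6]
width: 84.8
gripper_force: 0.0
```

View pics/s1.png

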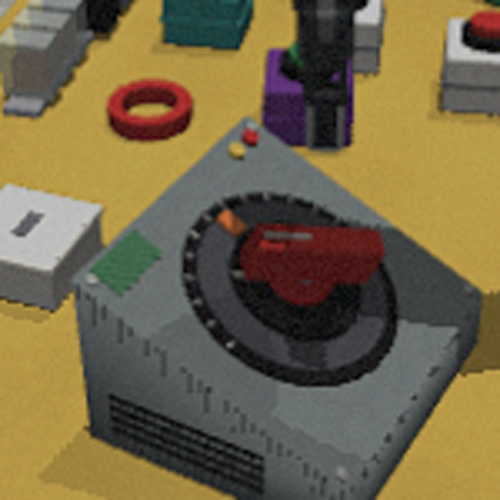

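The side crop shows the open fingers above the knob, tip at about side pixel (277,213). The pointer stripe is still anticlockwise of the orange marker at (249,236). I'll go down with the opening at 6 cm, checking force, then close so that the bar is swept clockwise.

```bash
python3 -m inch '[[[0,0,1.5,0],[0,0,4,0],[0,0,6.5,0],[0,0,8,0],[0,0,9,0],[0,0,9.5,0],[0,0,10,0],[0,0,10,0]]]' 6 && python3 -m inch '[[[0,0,0.5,0],[0,0,1,0],[0,0,1.5,0],[0,0,1.5,0]]]' 6
```

```text
clock: 3.12
eef_pos: [531.8, 152.1, 131.2]
tool_rot: [3.141, 0.0, 0.208]
force: [1.1, -0.4, -0.2]
width: 59.9
gripper_force: 0.0
clock: 3.45
eef_pos: [531.3, 152.5, 115.6]
tool_rot: [3.141, 0.001, 0.209]
force: [-0.3, -0.4, 0.7]
width: 59.9
gripper_force: 0.0
```

Free descent; now close.

```bash
python3 -m inch '[[[0,0,0,0],[0,0,0,0],[0,0,0,0],[0,0,0,0],[0,0,0,0],[0,0,0,0]]]' 3.2
```

```text
clock: 3.95
eef_pos: [532.0, 154.0, 116.9]
tool_rot: [-3.14, -0.001, 0.21]
force: [-1.9, 4.3, 5.7]
width: 32.6
gripper_force: 3.5
```

```bash
python3 -m inch '[[[0,0,0,4],[0,0,0,8],[0,0,0,12],[0,0,0,16],[0,0,0,20],[0,0,0,24],[0,0,0,28],[0,0,0,31]]]' 3.4 && python3 -m inch '[[[0,0,0,0],[0,0,0,0],[0,0,0,0],[0,0,0,0],[0,0,0,0],[0,0,0,0]]]' 0.5; python3 - <<'E'
from cell import get_image,sensors
import cv2,numpy as np
print(sensors.read_state()['torque'])
s=get_image("side");cv2.imwrite("pics/s2f.png",s)
a=cv2.resize(s[170:320,180:330],(600,600),interpolation=cv2.INTER_CUBIC)
cv2.imwrite("pics/s2.png",a)
E
```

```text
clock: 4.62
eef_pos: [530.5, 154.9, 116.4]
tool_rot: [-3.14, 0.002, -0.333]
force: [-2.8, 7.2, 4.1]
width: 33.7
gripper_force: 3.4
clock: 5.12
eef_pos: [533.7, 156.0, 117.7]
tool_rot: [-3.136, -0.003, -0.33]
force: [-0.1, 7.8, 7.2]
width: 21.3
gripper_force: 58.6
[ 1.99313854 -0.24450124  0.28098785]
```

View pics/s2.png

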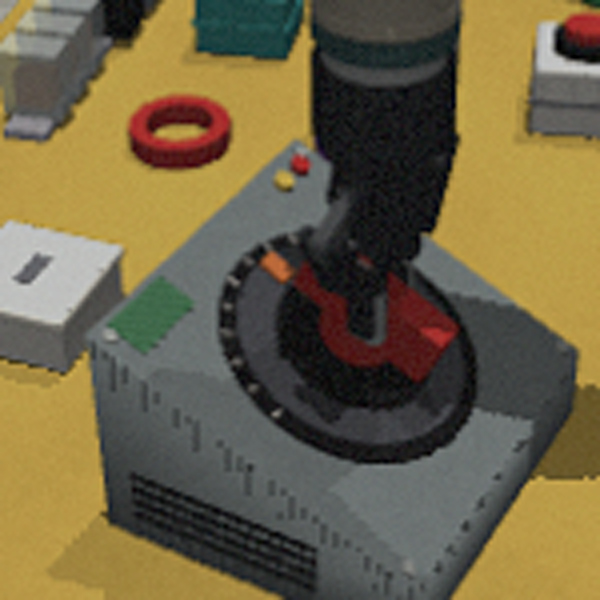

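The bar now aims at the orange marker (crop (277,265)) and is gripped at 21.3 mm. First I'll relax the side load, then pull gently along the face normal, which is tool (-0.42, 0.02, -0.91).

```bash
python3 -m inch '[[[0,-0.2,-0.15,0],[0.1,-0.3,-0.3,0],[0.1,-0.3,-0.3,0]]]' && python3 -m inch '[[[-0.04,0,-0.09,0],[-0.08,0,-0.18,0],[-0.13,0,-0.27,0],[-0.13,0,-0.27,0]]]'
```

```text
clock: 5.42
eef_pos: [533.3, 156.3, 118.9]
tool_rot: [-3.141, 0.001, -0.331]
force: [-2.1, 5.7, -2.6]
width: 21.2
gripper_force: 59.3
clock: 5.75
eef_pos: [532.9, 156.3, 120.3]
tool_rot: [-3.141, -0.0, -0.332]
force: [4.5, 6.7, -14.1]
width: 21.3
gripper_force: 60.0
```

Blocked at 1.5 mm (14 N). I'll let it back, turn 5° clockwise (+), and try again.

```bash
python3 -m inch '[[[0.07,0,0.15,0],[0.14,-0.1,0.3,0],[0.23,-0.15,0.5,0],[0.23,-0.15,0.5,0]]]' && python3 -m inch '[[[0,0,-0.1,1.7],[-0.05,0,-0.15,3.4],[-0.05,0,-0.15,5],[-0.05,0,-0.15,5]]]' && python3 -m inch '[[[-0.04,0,-0.09,0],[-0.09,0,-0.18,0],[-0.14,0,-0.3,0],[-0.14,0,-0.3,0]]]'
```

```text
clock: 6.08
eef_pos: [533.9, 156.2, 117.7]
tool_rot: [3.141, 0.002, -0.332]
force: [-6.3, 3.7, 8.8]
width: 21.1
gripper_force: 63.2
clock: 6.42
eef_pos: [534.1, 157.0, 118.1]
tool_rot: [3.142, 0.001, -0.419]
force: [-3.2, 3.9, -5.1]
width: 21.2
gripper_force: 68.1
clock: 6.75
eef_pos: [532.7, 157.4, 121.3]
tool_rot: [3.142, 0.001, -0.419]
force: [-3.0, 4.7, -6.2]
width: 21.4
gripper_force: 67.7
```

It is coming out at 6 N, 3.5 mm so far, so this is the notch. Continue.

```bash
python3 -m inch '[[[-0.1,0.01,-0.2,0],[-0.18,0.02,-0.4,0],[-0.27,0.03,-0.6,0],[-0.37,0.04,-0.8,0],[-0.42,0.05,-0.9,0],[-0.42,0.05,-0.9,0]]]' && python3 -m inch '[[[-0.07,0.01,-0.15,0],[-0.12,0.02,-0.25,0],[-0.16,0.02,-0.35,0],[-0.19,0.02,-0.4,0],[-0.19,0.02,-0.4,0]]]'
```

```text
clock: 7.25
eef_pos: [528.7, 158.3, 130.6]
tool_rot: [3.141, 0.001, -0.42]
force: [-2.3, 6.1, -10.9]
width: 21.2
gripper_force: 66.3
clock: 7.67
eef_pos: [527.9, 158.4, 132.3]
tool_rot: [3.141, -0.001, -0.42]
force: [6.2, 5.9, -33.4]
width: 21.4
gripper_force: 64.3
```

```bash
python3 -m inch '[[[0.05,0,0.1,0],[0.08,-0.05,0.18,0],[0.1,-0.08,0.25,0],[0.1,-0.08,0.25,0]]]'
```

```text
clock: 8.0
eef_pos: [527.9, 158.5, 132.0]
tool_rot: [3.14, 0.001, -0.42]
force: [-2.5, 3.5, -14.4]
width: 20.9
gripper_force: 66.4
```

```bash
python3 -m inch '[[[0.02,-0.03,0.05,0],[0.03,-0.06,0.1,0],[0.03,-0.06,0.12,0],[0.03,-0.06,0.12,0]]]'; python3 -m inch '[[[0,0,0,0],[0,0,0,0],[0,0,0,0],[0,0,0,0]]]' 5
```

```text
clock: 8.33
eef_pos: [528.0, 158.7, 131.8]
tool_rot: [3.14, 0.002, -0.42]
force: [-6.1, 2.7, -4.1]
width: 21.6
gripper_force: 67.3
clock: 8.67
eef_pos: [530.7, 158.5, 131.9]
tool_rot: [-3.141, -0.003, -0.421]
force: [0.8, -0.7, 0.7]
width: 50.2
gripper_force: 0.0
```

Released with no residual force. Raise and check.

```bash
python3 -m inch '[[[0,0,-0.8,0],[0,0,-2.5,0],[0,0,-5,0],[0,0,-7.5,0],[0,0,-9.5,0],[0,0,-11,0],[0,0,-12,0],[0,0,-12,0]]]' 5; python3 - <<'E'
from cell import get_image
import cv2
s=get_image("side");cv2.imwrite("pics/s3f.png",s)
cv2.imwrite("pics/s3.png",cv2.resize(s[170:320,180:330],(600,600),interpolation=cv2.INTER_CUBIC))
E
```

```text
clock: 9.33
eef_pos: [530.8, 159.6, 253.5]
tool_rot: [-3.138, -0.004, -0.42]
force: [-0.1, 1.0, -0.0]
width: 50.1
gripper_force: 0.0
```

View pics/s3.png

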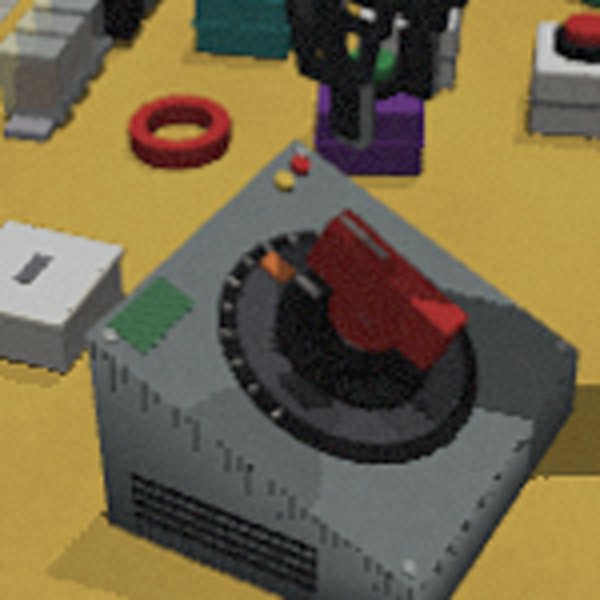

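The knob bar stands visibly out, with its pointer at crop (310,288) next to the orange marker (277,265). It hit the end stop after 15 mm, so it's locked. Now on to the green button on the white box, (606.5,-331.5), with the fingers closed.

```bash
python3 -m inch '[[[0.6,0.9,0,0],[2,3.1,0,0],[3.9,6,0,0],[5.9,9.1,0,0],[7.9,12.2,0,0],[9.9,15.3,0,0],[11.9,18.4,0,0],[13.9,21.5,0,0]]]' 0 && python3 -m inch '[[[2,3.1,0,0],[4,6.2,0,0],[6,9.3,0,0],[8,12.4,0,0],[10,15.5,0,0],[11.6,18,0,0],[12.7,19.7,0,0],[13,20.2,0,0]]]' 0 && python3 -m inch '[[[0,0,2,0],[0,0,5,0],[0,0,8,0],[0,0,10.5,0],[0,0,12.5,0],[0,0,13.5,0],[0,0,13.5,0]]]' 0
python3 - <<'E'
from cell import get_image
import cv2,numpy as np
s=get_image("side");t=get_image("top");cv2.imwrite("pics/t4f.png",t)
a=cv2.resize(s[130:210,225:345],(600,400),interpolation=cv2.INTER_CUBIC)
cv2.imwrite("pics/s4.png",a)
E
```

```text
clock: 10.05
eef_pos: [567.5, -96.2, 249.4]
tool_rot: [3.14, 0.003, -0.42]
force: [-0.1, 0.6, -0.2]
width: 0.3
gripper_force: 0.0
clock: 10.72
eef_pos: [602.4, -337.1, 248.6]
tool_rot: [3.138, 0.002, -0.426]
force: [-0.3, -0.8, 0.4]
width: 0.1
gripper_force: 0.0
clock: 11.3
eef_pos: [602.8, -329.2, 112.2]
tool_rot: [-3.141, 0.007, -0.419]
force: [0.4, -0.3, 0.0]
width: -0.4
gripper_force: 0.0
```

View pics/s4.png

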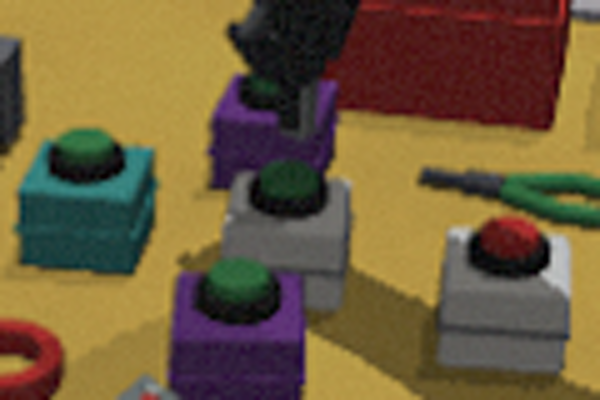

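The closed fingertip, crop (298,135), stands 30 mm above the green button on the white box, crop (288,178). Nudge +4 mm and press.

```bash
python3 -m inch '[[[0.2,0,0.8,0],[0.4,0,1.8,0],[0.4,0,2.6,0],[0.4,0,2.8,0],[0.4,0,2.8,0]]]' && python3 -m inch '[[[0,0,0.25,0],[0,0,0.5,0],[0,0,0.75,0],[0,0,0.9,0],[0,0,0.9,0],[0,0,0.9,0]]]'
```

```text
clock: 11.82
eef_pos: [608.1, -332.1, 86.7]
tool_rot: [-3.141, 0.002, -0.42]
force: [-0.6, 0.9, -0.2]
width: -0.1
gripper_force: 0.0
clock: 12.32
eef_pos: [609.0, -332.7, 79.3]
tool_rot: [3.142, -0.001, -0.42]
force: [-0.4, -0.5, 2.6]
width: -0.0
gripper_force: 1.5
```

```bash
python3 -m inch '[[[0,0,0.2,0],[0,0,0.4,0],[0,0,0.6,0],[0,0,0.7,0],[0,0,0.7,0],[0,0,0.7,0]]]'
```

```text
clock: 12.82
eef_pos: [609.2, -332.8, 75.8]
tool_rot: [-3.141, -0.002, -0.42]
force: [-6.7, 4.0, 23.8]
width: 0.2
gripper_force: 12.2
```

Fully down: z 75.8 mm at 24 N, against a hard stop. Let go, rise, and check everything.

```bash
python3 -m inch '[[[0,0,-0.5,0],[0,0,-1.5,0],[0,0,-3,0],[0,0,-5,0],[0,0,-7.5,0],[0,0,-10,0],[0,0,-12,0],[0,0,-12,0]]]' && python3 -m inch '[[[0,0,0,0],[0,0,0,0],[0,0,0,0],[0,0,0,0]]]'
python3 - <<'E'
from cell import get_image
import cv2
cv2.imwrite("pics/s5.png",get_image("side"))
E
```

```text
clock: 13.48
eef_pos: [611.0, -334.0, 196.6]
tool_rot: [3.141, -0.008, -0.42]
force: [0.2, 0.4, 1.0]
width: 0.0
gripper_force: 0.0
clock: 13.82
eef_pos: [607.9, -332.0, 190.2]
tool_rot: [-3.141, 0.003, -0.42]
force: [-0.6, 0.3, 0.6]
width: 0.2
gripper_force: 0.0
```

View pics/s5.png

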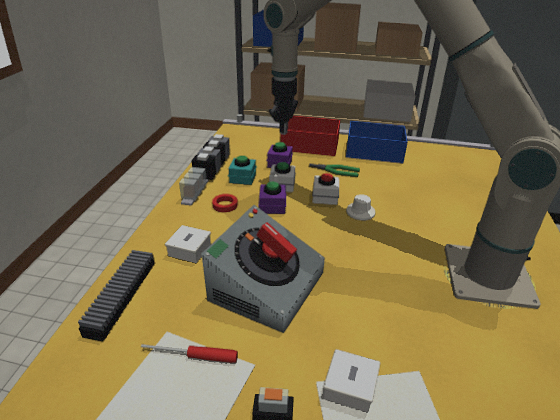

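The knob is out at (275,242), the green button is back up at (283,168), everything else is where it started, and the arm is clear.

```bash
python3 -c "
from cell import order
print(order.finish_job())"
```

```text
the job is handed in; nothing more can be done
None
```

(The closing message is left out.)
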